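# Clamp a plaster mould to the wrench's click

## Robot

A 6-joint arm with a two-finger parallel gripper is mounted at the origin on the work surface. World frame = base frame: x ahead of the robot, y to its left, z up, the work surface at z = 0. Lengths are in m, angles in rad, forces in N, time in s.
With the tool pointing down it reaches from about 0.425 to 0.95 m from the base axis. Payload 3.5 kg.
Tool frame: the origin (TCP) lies at the very end of the fingers, on their centre line; the grasp point (between the pads) lies 19 mm behind it (ctrl.grip_point_offset is the distance from the TCP to the grasp point, in m); z points along the fingers, y is the line along which they close (so a half turn about z gives the same grasp; the last joint's range is limited). The gripper opens to 85 mm and grips with 20 to 120 N. Pads are 22 mm wide; open, the fingers measure 114 mm over their backs; the gripper's body (76 mm by 85 mm) begins 54 mm behind the grasp point. The pads swing forward as they close: fully open they stand 13 mm farther back than shut.
Start: joints at [0.987, 0.286, 1.577, -0, 1.279, -0.15], TCP at [0.284, 0.612, 0.231] pointing down, gripper open.
Joint ranges: [-2.77, 2.77], [-0.9, 2.22], [0.21, 2.48], [-1.53, 4.67], [0.24, 2.81], [-2.84, 2.84]. Speed limits (rad/s): [2.79, 2.79, 3.14, 3.14, 3.14, 3.14].

## Interface

Orientations are given as a unit quaternion [x, y, z, w].
In Python, from plant import ctrl gives the robot as it stands. The module is installed in compiled form; this text tells all that it offers.
- The arm moves only by the shell command python3 -m pendant 'ROWS' [OPENING] [FORCE]. ROWS is JSON, a list of rows, each an object of numbers: "dx", "dy", "dz": the shift along the tool's x, y, z in cm; "twist": the turn about the tool's z in degrees. A call has 1 to 10 rows; each row is the pose to reach, as a shift and turn from the pose commanded when the call began, along the tool's axes at that moment; what a row does not reach only later rows make up. A row lasts 1/8 s, in which the tool goes at most 62.5 mm and 10.7 degrees, less where a joint would pass 70% of its speed; a pose out of reach is approached as far as the arm can. A call with a gripper value outside its range is refused whole. OPENING is the opening in per cent of the stroke, from 0 (shut) to 100 (fully open), set as the call begins (- or left out, the last holds). The fingers move at their own pace and stop on an object; FORCE is the grip in N (left out, the last holds). Time passes only in rows, so rows that repeat a pose let the fingers close. It gives the time, the measured TCP pose, the force, the opening and the grip force at its end, in the units of the state.
- ctrl.get_state(): the state, without advancing time (a new reading comes with each control period).
- ctrl.read_camera(name): name is "scene" or "top" or "wrist"; returns a dict with "img" (420x560x3 uint8, red, green, blue), "depth" (420x560 float32, m along the optical axis (not along the pixel's ray), 0 where there is no reading), "camera_matrix" (3x3 intrinsics, pixels), "xyz" and "rotation" of the camera in the world; the wrist camera has in their place "tool_from_camera" (4x4, takes a point from camera to tool coordinates, whose origin is the TCP and whose axes are the flange's). Camera axes: x right, y up, looking along -z (the intrinsics and any distortion apply to the point x, -y, -z); pixel columns grow to the right and rows downward; lengths in m; the calibration is good to about 2 mm. A picture is of the moment at which its call begins: read the wrist's pose just before it.
- ctrl.sign_off(): hands the job in; it is judged then, once.
The state is a dict: "time": time; "qpos": joint angles; "dq": joint speeds; "joint_efforts": joint torques, N m; "eef_pos": TCP position; "tcp_rot": TCP orientation; "contact_force": force on the tool from outside, world axes, zero at the start; "wrist_torque": the same for the moment, N m; "opening": opening from 0.0 (shut) to 1.0 (fully open); "finger_force": force on a finger pad.
Only numpy, scipy, OpenCV 4.12 (cv2) and the standard library are available. Lean on these libraries where they do the work, as an engineer would, in place of code of your own. Each camera call takes 0.05 s, during which the arm holds its last target. There are 200 camera calls.

## Task

Gently push the blue-banded plaster mould along its rails until it is fully home against the press's steel stop, then turn the red-handled torque wrench on the press clockwise (seen from above) until it clicks and stop there, without driving it on past the click. Let go and leave the wrench where it is with the clamp still tight; the plaster is brittle, and nothing else on the table should be disturbed.

Things in the scene. Friction and masses are not known exactly. Their poses are not given: they have to be found in the camera images.
- press: Grey and blue mould press fixed to the table. Origin: on the table, straight below the clamp screw; z up, along the screw. Base plate 12 mm thick, x -100 to +100, y -175 to +70 mm. Two aluminium rails along y (inner faces at x = +-50 mm, tops 28 mm above the table) guide the mould, which slides in towards +y under the bridge.
- press_home (a point): Middle of the face of the dark steel stop on the press (35 mm from the press origin along its +y, 37 mm above the table; stop 57 mm high): where mould_back lies when the mould is fully home. Axes as press.
- press_bridge (a point): Top centre of the press's blue bridge, on the screw's axis, 115 mm above the table. Crossbar 190 mm in x, 45 mm in y, 25 mm thick, on posts at x = +-78 mm (28 mm wide); a fixed foot hangs under it to 65 mm above the table. Axes as press.
- mould_back (a point): Middle of the leading (+y) face, which meets the stop, of the plaster mould with blue bands, 25 mm above its underside. Cream block, 90 mm in x, 120 mm in y, 50 mm high, about 0.6 kg, standing on the press's base plate between the rails, 5 mm play each side, 40 to 70 mm short of the stop. Axes nearly as the press's.
- mould_front (a point): Middle of the trailing (-y) face of the same mould, 120 mm from mould_back, 37 mm above the table: the place to push, towards the mould's +y. Sliding takes about 2 to 8 N; against the stop the force climbs at once. The plaster is brittle: more than 30 N from the robot breaks it.
- wrench_socket (a point): Centre of the torque wrench's steel head, on the screw's axis, 145 mm above the table (head 42 mm across, top 18 mm higher). x axis: along the neck towards the handle; z up. The wrench turns level about this point and cannot come off. Clockwise from above tightens; turning back loosens.
- handle_grip (a point): Middle of the wrench's red grip, 26 mm diameter, 110 mm long, level, 145 mm above the table, 175 mm from wrench_socket; nothing but the table under it. x axis: along the handle, away from the head. At first it turns freely (2 N or less here) through 25 to 46 degrees, different every time; then the screw is tight and the force climbs steeply.
- click_joint (a point): Breakaway pivot between head and handle, 40 mm from wrench_socket; axes as wrench_socket. With the screw tight, at about 12 N on the middle of the grip the handle gives here: the click. The force then falls, to about 8 N at 5 degrees of bend. Clicked: bent 3 degrees (6 mm at the grip). Past 9 degrees (21 mm) the clamp is over-tightened. Let go, it springs straight.
- screw_mark (a point): Centre of the brass collar under the wrench head, 121 mm above the table. x axis: towards a red paint dot on the collar, whose direction differs every time; the collar stays put as the wrench turns and is not handled.
- spare_mould: A second mould of the same size with orange bands, standing on the table away from the press; leave alone. Origin at the centre of its underside.
- tool_tub: White tub, 96 mm across, 90 mm high, with clay tools sticking out to 170 mm; leave alone. Origin under its centre.
- green_tin: Green cylinder 64 mm across, 160 mm high; leave alone. Origin under its centre.
- bisque_pot: Terracotta pot 100 mm across, 85 mm high; leave alone. Origin under its centre.
- rolling_pin: Wooden rolling pin 44 mm thick, 320 mm long along its x; leave alone. Origin under its centre.
- fork: Fork with a red handle, 205 mm long along its x, flat on the table; leave alone. Origin under its middle.
- wood_knife: Flat wooden clay knife 200 mm long along its x, 7 mm thick; leave alone. Origin under its middle.
- phone: Black phone 150 x 72 x 9 mm; leave alone. Origin under its centre.

How it is judged:
On the way, in this order (a step that is already met when the one before it is completed fails the run):
1. the mould is pushed home: its leading face within 3 mm of the stop and square to it (y of mould_back in the frame of press above 0.032 m and x of mould_back in the frame of press between -0.008 and 0.008 m and z of mould_back in the frame of press below 0.042 m and angle between the y axis of mould_back and the y axis of press, either way round below 0.07 rad), for 0.2 s.
2. the screw is tight and the wrench has clicked (handle bent more than 2.6 degrees at its breakaway joint), the mould still home (all of step 1 and angle between the x axis of wrench_socket and the x axis of screw_mark, either way round below 0.9 rad and angle between the x axis of handle_grip and the x axis of wrench_socket, either way round above 0.045 rad), for 0.05 s.
At the end, for the whole second after the job is handed in: The mould is home (leading face within 3 mm of the stop, within 8 mm of the middle, square within 4 degrees) and at rest; the screw is still tight (not turned back more than 5 degrees from where it went tight); the wrench handle is let go and straight again within 1.7 degrees (all of step 1 and angle between the x axis of wrench_socket and the x axis of screw_mark, either way round below 0.89 rad and angle between the x axis of handle_grip and the x axis of wrench_socket, either way round below 0.03 rad and linear speed of mould below 0.01 m/s); the robot touches nothing.
It fails at once if the handle is bent more than 9 degrees past straight: driven on past the click, over-tightened (angle between the x axis of handle_grip and the x axis of wrench_socket, either way round above 0.16 rad).
It fails at once if the robot presses on the plaster mould with more than 30 N (contact force between any of the arm, the fingers and mould above 30 N).
It fails at once if a bystander (spare mould, tub, tin, pot, rolling pin, fork, wooden knife, phone) is moved more than 30 mm (distance of any of spare_mould, tool_tub, green_tin, bisque_pot, rolling_pin, fork, wood_knife, phone from where it was at the start of the episode above 0.03 m).
It also fails if it takes over 67 s, if anything falls off the work surface, if the arm or the gripper's body presses on something with over 40 N, if the wrist force passes 120 N, or if a joint passes its speed limit or range.

## Working session

There is one attempt and no reset: what is moved stays moved. The work goes in short steps, Python scripts to look and compute and a shell command to move; the robot and the scene stay as the last step left them, time stands still between calls to the robot, and variables do not carry over. Pictures are saved under pics/ and viewed, at most 10 in all, crops included, and the job is handed in when it is done.

```bash
mkdir -p pics
cat > h.py <<'E'
import numpy as np, cv2
from plant import ctrl
from scipy.spatial.transform import Rotation as R
def cam(n):
    s=ctrl.get_state(); c=ctrl.read_camera(n)
    if 'xyz' not in c:
        T=np.eye(4);T[:3,:3]=R.from_quat(s['tcp_rot']).as_matrix();T[:3,3]=s['eef_pos']
        M=T@np.array(c['tool_from_camera']);c['xyz']=M[:3,3];c['rotation']=M[:3,:3]
    c['xyz']=np.array(c['xyz']);c['rotation']=np.array(c['rotation']).reshape(3,3)
    return c
def cloud(c):
    K=np.array(c['camera_matrix']);h,w=c['depth'].shape;v,u=np.mgrid[:h,:w];d=c['depth']
    p=np.stack([(u-K[0,2])/K[0,0]*d,-(v-K[1,2])/K[1,1]*d,-d],-1)
    return p@c['rotation'].T+c['xyz']
def save(c,n): cv2.imwrite('pics/'+n,c['img'][:,:,::-1])
E
python3 - <<'E'
from h import *
s=ctrl.get_state();print({k:np.round(v,3) for k,v in s.items()})
for n in('scene','top'):
    c=cam(n);save(c,n+'.png');np.save(n+'.npy',np.concatenate([cloud(c),c['img'],c['depth'][...,None]],-1))
    print(n,c['xyz'],c['rotation'].round(3).tolist(),c['camera_matrix'],[k for k in c])
E
```

```text
{'time': np.float64(0.0), 'qpos': array([ 0.987,  0.287,  1.578, -0.   ,  1.279, -0.15 ]), 'dq': array([-0.001, -0.001,  0.001, -0.001,  0.001, -0.001]), 'joint_efforts': array([ 1.0000e-03, -4.0597e+01, -2.9264e+01, -0.0000e+00,  6.0000e-03,
        0.0000e+00]), 'eef_pos': array([0.283, 0.612, 0.23 ]), 'tcp_rot': array([ 0.215,  0.977, -0.001, -0.   ]), 'contact_force': array([-0.307,  0.355,  0.041]), 'wrist_torque': array([-0.001, -0.013,  0.001]), 'finger_force': np.float64(0.0), 'opening': np.float64(1.0)}Traceback (most recent call last):
  File "<stdin>", line 4, in <module>
  File "h.py", line 9, in cam
    c['xyz']=np.array(c['xyz']);c['rotation']=np.array(c['rotation']).reshape(3,3)
                                              ~~~~~~~~~~~~~~~~~~~~~~~~~~~~~~~^^^^^
ValueError: cannot reshape array of size 4 into shape (3,3)
```

```bash
sed -i "s/c\['rotation'\]=np.array(c\['rotation'\]).reshape(3,3)/c['rotation']=np.array(c['rotation']);c['rotation']=R.from_quat(c['rotation']).as_matrix() if c['rotation'].size==4 else c['rotation']/" h.py
python3 - <<'E'
from h import *
for n in('scene','top'):
    c=cam(n);save(c,n+'.png');np.save(n+'.npy',np.concatenate([cloud(c),c['img'],c['depth'][...,None]],-1))
    print(n,c['xyz'],c['rotation'].round(3).tolist(),c['camera_matrix'],[k for k in c])
E
```

```text
scene [1.03165505 0.86865303 0.95452463] [[-0.863, -0.324, 0.386], [0.504, -0.548, 0.667], [-0.005, 0.771, 0.636]] [[515.80065628   0.         284.30273453]
 [  0.         515.80065628 216.394023  ]
 [  0.           0.           1.        ]] ['img', 'depth', 'camera_matrix', 'xyz', 'rotation']
top [ 0.30608701 -0.01487376  1.46324234] [[-0.003, 0.985, -0.172], [-1.0, -0.001, 0.01], [0.01, 0.172, 0.985]] [[536.78281987   0.         289.60908559]
 [  0.         536.78281987 218.79901136]
 [  0.           0.           1.        ]] ['img', 'depth', 'camera_matrix', 'xyz', 'rotation']
```

View pics/scene.png

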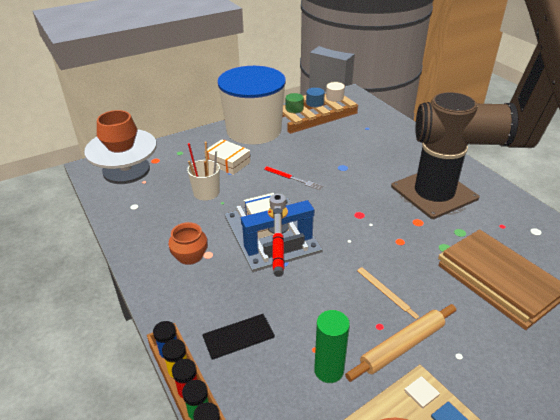

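View pics/top.png

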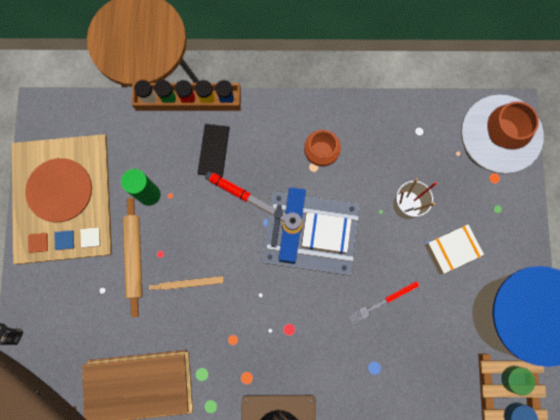

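The scene view shows the press at (275,230), with the fork, tub and spare mould behind it and the pot to one side. In the top view (up is +x, left is +y), the wrench head is at (291,222), the red grip at (230,187), and the blue-banded mould at (327,233) to the right of the bridge. Clockwise takes the handle towards image up, near the pot at (322,148).

Run:
```python
from h import *
for n in('top','scene'):
    a=np.load(n+'.npy');P=a[...,:3];rgb=a[...,3:6].astype(np.uint8);hsv=cv2.cvtColor(rgb,cv2.COLOR_RGB2HSV);H,S,V=[hsv[...,i].astype(int) for i in range(3)];ok=a[...,6]>0
    near=(P[...,0]>.3)&(P[...,0]<.85)&(abs(P[...,1])<.4)&ok
    def st(name,m):
        q=P[m]
        if len(q)<5: print(name,len(q));return
        (cx,cy),sz,an=cv2.minAreaRect((q[:,:2]*1000).astype(np.float32))
        u,s,vt=np.linalg.svd(q[:,:2]-q[:,:2].mean(0),full_matrices=False)
        print(n,name,len(q),'rect',np.round([cx,cy,*sz,an],1),'mean',q.mean(0).round(4),'axisdeg',np.degrees(np.arctan2(vt[0,1],vt[0,0])).round(1),'z',np.percentile(q[:,2],[5,50,95]).round(3))
    blue=(H>100)&(H<125)&(S>130)&near
    st('bridgetop',blue&(abs(P[...,2]-.115)<.006))
    st('bands',blue&(abs(P[...,2]-.062)<.006))
    cream=(V>170)&(S<70)&near&(P[...,1]>-.25)
    st('mouldtop',(cream|blue)&(abs(P[...,2]-.062)<.005)&(P[...,1]>-.22))
    red=((H<6)|(H>174))&(S>170)&near
    st('grip',red&(P[...,2]>.125))
    if n=='top':
      c=np.array([.5,0]); 
    st('head',(abs(P[...,2]-.163)<.006)&near&(S<90))
    st('rails',(abs(P[...,2]-.028)<.005)&near&(V>130)&(S<60))
    st('green',(H>45)&(H<80)&(S>130)&near&(P[...,2]>.05))
    terr=(H>3)&(H<14)&(S>110)&near&(P[...,2]>.06)&(P[...,2]<.1);st('pot',terr)
```

```text
top bridgetop 848 rect [528.8 -34.5  42.8 187.5  81.6] mean [ 0.5262 -0.0343  0.1152] axisdeg 171.7 z [0.111 0.115 0.119]
top bands 113 rect [496.3 -92.5 156.6 136.3  80.5] mean [ 0.511  -0.1269  0.0619] axisdeg -80.1 z [0.057 0.062 0.066]
top mouldtop 1298 rect [497.3 -98.  170.7 136.4  82. ] mean [ 0.516  -0.1259  0.062 ] axisdeg -95.6 z [0.058 0.062 0.066]
top grip 409 rect [ 606.4 -107.3  565.5   65.5   87.1] mean [0.6171 0.1108 0.1554] axisdeg -92.9 z [0.149 0.156 0.161]
top head 239 rect [572.2   4.4 782.4 112.9  82.3] mean [ 0.5373 -0.0213  0.1628] axisdeg -105.7 z [0.158 0.163 0.167]
top rails 510 rect [ 529.7 -175.7  172.8  421.2    5.6] mean [ 0.5155 -0.1157  0.0277] axisdeg 102.0 z [0.024 0.028 0.032]
top green 783 rect [629.9 359.7  63.7  60.8  45.4] mean [0.6242 0.3526 0.1396] axisdeg -127.8 z [0.065 0.158 0.164]
top pot 504 rect [ 700.3 -236.6  349.6   87.4   68.6] mean [ 0.7424 -0.1222  0.0748] axisdeg 65.5 z [0.061 0.076 0.088]
scene bridgetop 678 rect [530.1 -32.9  53.  190.4  82.3] mean [ 0.5341 -0.0289  0.1148] axisdeg -8.7 z [0.11  0.115 0.118]
scene bands 120 rect [523.9 -92.  170.9 180.6  81.8] mean [ 0.5325 -0.0597  0.0618] axisdeg -33.1 z [0.057 0.062 0.066]
scene mouldtop 412 rect [523.2 -97.2 181.4 180.6  81.8] mean [ 0.5267 -0.1287  0.0623] axisdeg 79.3 z [0.059 0.062 0.065]
scene grip 374 rect [ 608.3 -107.1  570.2   64.9   87.3] mean [0.6198 0.0992 0.1555] axisdeg 88.8 z [0.15  0.156 0.16 ]
scene head 170 rect [ 5.773e+02 -2.000e-01  7.706e+02  1.284e+02  8.680e+01] mean [ 0.5387 -0.0146  0.1628] axisdeg 75.8 z [0.158 0.163 0.168]
scene rails 287 rect [ 548.4 -174.1  155.2  430.5    5.4] mean [ 0.5554 -0.1192  0.028 ] axisdeg 105.0 z [0.024 0.028 0.032]
scene green 1678 rect [632.5 362.3  65.1  60.3  54.5] mean [0.6411 0.374  0.1277] axisdeg 123.8 z [0.06  0.142 0.162]
scene pot 619 rect [ 679.  -221.3  350.2   94.7   55.5] mean [ 0.7523 -0.1122  0.0743] axisdeg 62.8 z [0.062 0.074 0.087]
```

```bash
python3 - <<'E'
from h import *
o=np.array([.529,-.034]);t=np.radians(-8.2);Rm=np.array([[np.cos(t),-np.sin(t)],[np.sin(t),np.cos(t)]])
for n in('top','scene'):
    a=np.load(n+'.npy');P=a[...,:3];ok=a[...,6]>0
    L=(P[...,:2]-o)@Rm
    r=np.hypot(L[...,0],L[...,1])
    m=ok&(abs(P[...,2]-.062)<.006)&(abs(L[...,0])<.06)&(L[...,1]<-.025)&(L[...,1]>-.2)
    q=L[m]*1000;print(n,'mould',np.percentile(q,[1,5,50,95,99],axis=0).round(1).tolist(),np.round(cv2.minAreaRect(q.astype(np.float32))[2],1))
    for x in(-30,0,30):
        k=abs(q[:,0]-x)<8;print('  front at x',x,np.percentile(q[k,1],2).round(1))
    m=ok&(abs(P[...,2]-.163)<.005)&(r<.035);print(n,'head',(L[m].min(0)+L[m].max(0))*500, m.sum())
    m=ok&(P[...,2]>.13)&(r>.125)&(r<.235)&(L[...,1]>0)
    hsv=cv2.cvtColor(a[...,3:6].astype(np.uint8),cv2.COLOR_RGB2HSV);m&=((hsv[...,0]<8)|(hsv[...,0]>172))&(hsv[...,1]>150)
    q=P[m];print(n,'grip',q.mean(0).round(4),(q[:,:2].mean(0)-o),'ang',np.degrees(np.arctan2(*(q[:,:2].mean(0)-o)[::-1])).round(1),np.hypot(*(q[:,:2].mean(0)-o)).round(4), np.ptp(r[m]))
    m=ok&(abs(P[...,2]-.028)<.004)&(abs(L[...,0])<.075)&(abs(L[...,0])>.045)&(L[...,1]<-.04)&(L[...,1]>-.19)
    print('rails',*[np.percentile(L[m&(L[...,0]*s>0)][:,0],[3,50,97]).round(4) for s in(-1,1)])
    m=ok&(abs(P[...,2]-.115)<.004)&(r<.11);print('bridge',L[m].min(0),L[m].max(0))
E
python3 - <<'E'
import cv2
a=cv2.imread('pics/top.png')[130:290,190:370];b=cv2.imread('pics/scene.png')[170:290,190:350]
cv2.imwrite('pics/crop.png',cv2.hconcat([cv2.resize(a,(400,356)),cv2.resize(b,(400,356))]))
E
```

```text
top mould [[-43.5, -151.6], [-40.1, -146.5], [0.6, -92.8], [41.6, -39.0], [45.3, -34.1]] 89.7
  front at x -30 -150.1
  front at x 0 -150.3
  front at x 30 -149.7
top head [ 1.70518406 -0.45465367] 201
top grip [0.617  0.1233 0.1554] [0.08800047 0.15725494] ang 60.8 0.1802 0.10836229355444271
rails [-0.0607 -0.0552 -0.0492] [0.0524 0.0576 0.0628]
bridge [-0.09384961 -0.024767  ] [0.09604675 0.02526768]
scene mould [[-36.4, -152.7], [-23.0, -148.7], [13.4, -120.2], [42.7, -86.9], [44.8, -83.1]] 87.8
  front at x -30 -152.9
  front at x 0 -151.5
  front at x 30 -149.8
scene head [1.15448915 1.5212395 ] 139
scene grip [0.619 0.126 0.156] [0.09004721 0.16000792] ang 60.6 0.1836 0.10953070784390948
rails [-0.0611 -0.0545 -0.0499] [0.0501 0.0557 0.0615]
bridge [-0.09424779 -0.02559804] [0.09595839 0.02713249]
```

View pics/crop.png

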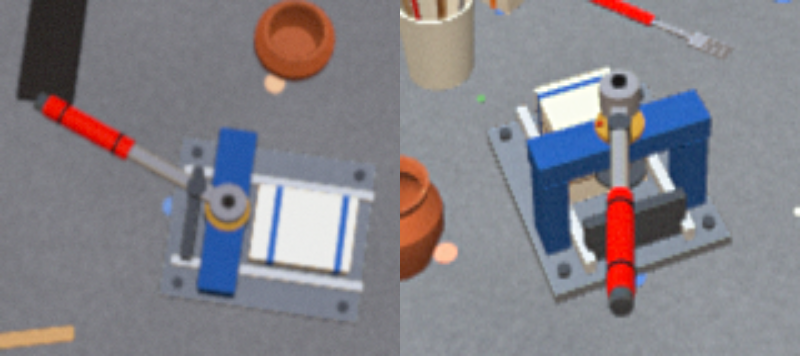

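The crop shows the dark stop on the +y side of the bridge, with the mould short of it on the -y side. The pot stands clear of the handle's sweep. Next I'll check clearance to the tub while moving off.

```bash
cat >> h.py <<'E'
o=np.array([.5303,-.0335]);u=np.array([.1426,.9898]);ux=np.array([.9898,-.1426])
def go(x,y,z,yang=None):
    s=ctrl.get_state();M=R.from_quat(s['tcp_rot']).as_matrix();d=M.T@(np.array([x,y,z])-s['eef_pos'])*100
    a=np.degrees(np.arctan2(M[1,1],M[0,1]));print('move',d.round(2),'twist',None if yang is None else round(((a-yang+90)%180)-90,1),'yang',a.round(1),'pos',s['eef_pos'].round(4),'F',np.round(s['contact_force'],1),'t',round(s['time'],2))
E
python3 - <<'E'
from h import *
for n in('top','scene'):
    a=np.load(n+'.npy');P=a[...,:3];ok=a[...,6]>0
    m=ok&(P[...,2]>.05)&(P[...,1]<-.2)&(P[...,1]>-.45)&(P[...,0]>.35)&(P[...,0]<.75)
    q=P[m];d=np.hypot(*(q[:,:2]-(o-.178*u)).T)
    i=np.argsort(d)[:3];print(n,d[i],q[i].round(3)); k=q[:,2]>.1;print('>.1',q[k].min(0),q[k].max(0),d[k].min())
go(.5,.25,.23,-8.2)
E
python3 -m pendant '[{"dx":-5,"dy":-3.4,"twist":10},{"dx":-10,"dy":-6.8,"twist":20},{"dx":-15,"dy":-10.2,"twist":30},{"dx":-20,"dy":-13.6,"twist":40},{"dx":-25,"dy":-17,"twist":50},{"dx":-30,"dy":-20.4,"twist":60},{"dx":-35,"dy":-23.8,"twist":70},{"dx":-35,"dy":-23.8,"twist":73.4},{"dx":-35,"dy":-23.8,"twist":73.4}]' 52
python3 -c "
from h import *
p=o-.18*u;go(*p,.23,-8.2)"
```

```text
top [0.12817947 0.12821434 0.12856876] [[ 0.573 -0.318  0.086]
 [ 0.571 -0.319  0.093]
 [ 0.581 -0.313  0.086]]
>.1 [ 0.56034786 -0.39416884  0.10145556] [ 0.64514378 -0.31255491  0.16505199] 0.1386476348907047
scene [0.12505066 0.12634407 0.12658046] [[ 0.576 -0.313  0.082]
 [ 0.579 -0.312  0.087]
 [ 0.574 -0.316  0.09 ]]
>.1 [ 0.56132587 -0.39314825  0.10006204] [ 0.64525053 -0.30469276  0.16537489] 0.13575592227973754
move [-34.87 -23.75   0.06] twist 73.3 yang 65.1 pos [0.2834 0.6121 0.2302] F [ 0.6 -0.7 -1.2] t 0.15
move [-54.69 -65.45   0.13] twist 73.3 yang 65.1 pos [0.2834 0.6121 0.2302] F [ 0.6 -0.7 -1.2] t 0.15$[0]: bad value
```

```bash
python3 -m pendant '[{"dx":-5,"dy":-3.4,"dz":0,"twist":10},{"dx":-10,"dy":-6.8,"dz":0,"twist":20},{"dx":-15,"dy":-10.2,"dz":0,"twist":30},{"dx":-20,"dy":-13.6,"dz":0,"twist":40},{"dx":-25,"dy":-17,"dz":0,"twist":50},{"dx":-30,"dy":-20.4,"dz":0,"twist":60},{"dx":-35,"dy":-23.8,"dz":0,"twist":70},{"dx":-35,"dy":-23.8,"dz":0,"twist":73.4},{"dx":-35,"dy":-23.8,"dz":0,"twist":73.4}]' 52
python3 -c "
from h import *
p=o-.18*u;go(*p,.23,-8.2)"
```

```text
time: 1.27
eef_pos: [0.5014, 0.2486, 0.2309]
tcp_rot: [0.756, 0.654, -0.0, -0.0]
contact_force: [-0.2, -0.7, -0.1]
opening: 0.519
finger_force: 0.0
move [-45.5    6.97   0.1 ] twist -0.1 yang -8.3 pos [0.5014 0.2486 0.2309] F [-0.2 -0.7 -0.1] t 1.27
```

```bash
python3 -m pendant '[{"dx":-5.7,"dy":0.9,"dz":0,"twist":0},{"dx":-11.4,"dy":1.7,"dz":0,"twist":0},{"dx":-17,"dy":2.6,"dz":0,"twist":0},{"dx":-22.7,"dy":3.5,"dz":0,"twist":0},{"dx":-28.4,"dy":4.3,"dz":0,"twist":0},{"dx":-34,"dy":5.2,"dz":0,"twist":0},{"dx":-40,"dy":6.1,"dz":0,"twist":0},{"dx":-45.5,"dy":7,"dz":0,"twist":0},{"dx":-45.5,"dy":7,"dz":0,"twist":0}]'
python3 - <<'E'
from h import *
p=o-.18*u;go(*p,.031,-8.2)
c=cam('wrist');save(c,'w1.png');P=cloud(c);L=(P[...,:2]-o)@np.stack([ux,u],1)
m=(c['depth']>0)&(abs(P[...,2]-.062)<.006)&(abs(L[...,0])<.06)&(L[...,1]<-.02)&(L[...,1]>-.2)
for x in(-30,-10,10,30):
    k=m&(abs(L[...,0]*1000-x)<6)
    if k.any():print(x,np.percentile(L[k][:,1],[2,98]).round(4))
print(np.percentile(L[m][:,0],[1,99]))
E
```

```text
time: 2.4
eef_pos: [0.5051, -0.2133, 0.2311]
tcp_rot: [0.757, 0.653, -0.0, 0.0]
contact_force: [-0.3, 0.2, -0.6]
opening: 0.517
finger_force: 0.0
move [ 0.16 -0.07 20.01] twist -0.2 yang -8.4 pos [ 0.5051 -0.2133  0.2311] F [-0.3  0.2 -0.6] t 2.4
-30 [-0.1509 -0.0367]
-10 [-0.151  -0.0369]
10 [-0.1509 -0.0369]
30 [-0.151  -0.0369]
[-0.04393884  0.04402989]
```

View pics/w1.png

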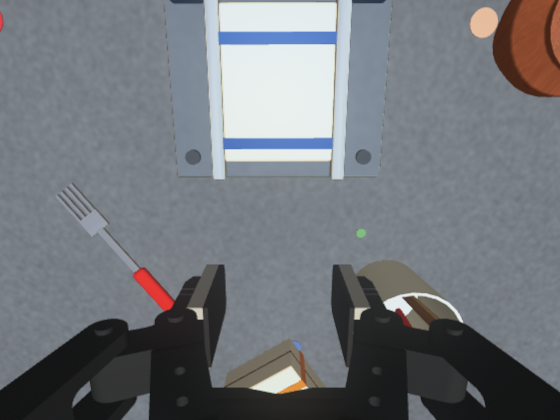

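The wrist view shows the mould square between the rails, with its front edge at about row 160. The descent spot at (280,290) is clear, with the tub to the right at (420,310). Descending.

```bash
python3 -m pendant '[{"dx":0,"dy":0,"dz":5,"twist":0},{"dx":0,"dy":0,"dz":10,"twist":0},{"dx":0,"dy":0,"dz":15,"twist":0},{"dx":0,"dy":0,"dz":18,"twist":0},{"dx":0,"dy":0,"dz":19.9,"twist":0},{"dx":0,"dy":0,"dz":19.9,"twist":0}]'
python3 -m pendant '[{"dx":0.4,"dy":-0.05,"dz":0,"twist":0},{"dx":0.8,"dy":-0.1,"dz":0,"twist":0},{"dx":1.2,"dy":-0.1,"dz":0,"twist":0},{"dx":1.6,"dy":-0.1,"dz":0,"twist":0},{"dx":1.8,"dy":-0.1,"dz":0,"twist":0},{"dx":2.0,"dy":-0.1,"dz":0,"twist":0},{"dx":2.2,"dy":-0.1,"dz":0,"twist":0},{"dx":2.4,"dy":-0.1,"dz":0,"twist":0}]'
python3 -c "
from h import *
p=o-.1*u;go(*p,.031,-8.2)"
```

```text
time: 3.2
eef_pos: [0.5047, -0.2092, 0.0313]
tcp_rot: [0.756, 0.655, -0.0, -0.001]
contact_force: [0.5, -0.6, -0.3]
opening: 0.522
finger_force: 0.0
time: 4.2
eef_pos: [0.5083, -0.1885, 0.0332]
tcp_rot: [0.756, 0.654, -0.0, 0.002]
contact_force: [-1.1, -4.9, 1.7]
opening: 0.519
finger_force: 2.6
move [ 5.66 -0.04  0.2 ] twist -0.0 yang -8.2 pos [ 0.5083 -0.1885  0.0332] F [-1.1 -4.9  1.7] t 4.2
```

```bash
python3 -m pendant '[{"dx":0.4,"dy":0,"dz":0,"twist":0},{"dx":0.8,"dy":0,"dz":0,"twist":0},{"dx":1.2,"dy":0,"dz":0,"twist":0},{"dx":1.6,"dy":0,"dz":0,"twist":0},{"dx":2.0,"dy":0,"dz":0,"twist":0},{"dx":2.4,"dy":0,"dz":0,"twist":0},{"dx":2.8,"dy":0,"dz":0,"twist":0},{"dx":3.2,"dy":0,"dz":0,"twist":0},{"dx":3.6,"dy":0,"dz":0,"twist":0},{"dx":4.0,"dy":0,"dz":0,"twist":0}]'
python3 - <<'E'
from h import *
s=ctrl.get_state();p=(s['eef_pos'][:2]-o);print('tcp press',p@ux,p@u)
c=cam('wrist');P=cloud(c);L=(P[...,:2]-o)@np.stack([ux,u],1)
m=(c['depth']>0)&(abs(P[...,2]-.062)<.005)&(abs(L[...,0])<.047)&(L[...,1]<-.02)&(L[...,1]>-.2)
for x in(-8,0,8):
    k=m&(abs(L[...,0]*1000-x)<4)
    if k.any():print(x,np.percentile(L[k][:,1],[2,98]).round(4))
c=cam('top');P=cloud(c);L=(P[...,:2]-o)@np.stack([ux,u],1)
h=cv2.cvtColor(c['img'],cv2.COLOR_RGB2HSV)
m=(c['depth']>0)&(abs(P[...,2]-.065)<.012)&(h[...,0]>100)&(h[...,0]<125)&(h[...,1]>130)&(abs(L[...,0])<.047)&(L[...,1]<-.03);print(np.sort(L[m][:,1]).round(3))
E
```

```text
time: 5.45
eef_pos: [0.5141, -0.1488, 0.0332]
tcp_rot: [0.756, 0.654, -0.0, 0.002]
contact_force: [-1.5, -4.8, 1.5]
opening: 0.518
finger_force: 2.7
tcp press 0.0003935191360447941 -0.11645793056691549
-8 [-0.1022 -0.0283]
0 [-0.1023 -0.0294]
8 [-0.1022 -0.0283]
[]
```

```bash
python3 -m pendant '[{"dx":0.3,"dy":0,"dz":0,"twist":0},{"dx":0.6,"dy":0,"dz":0,"twist":0},{"dx":0.9,"dy":0,"dz":0,"twist":0},{"dx":1.1,"dy":0,"dz":0,"twist":0},{"dx":1.3,"dy":0,"dz":0,"twist":0},{"dx":1.4,"dy":0,"dz":0,"twist":0}]'
python3 -m pendant '[{"dx":0.1,"dy":0,"dz":0,"twist":0},{"dx":0.15,"dy":0,"dz":0,"twist":0}]'
```

```text
time: 6.3
eef_pos: [0.5161, -0.1349, 0.0332]
tcp_rot: [0.756, 0.654, -0.0, 0.001]
contact_force: [-1.1, -6.0, 3.0]
opening: 0.517
finger_force: 3.0
time: 6.55
eef_pos: [0.5163, -0.1334, 0.0332]
tcp_rot: [0.756, 0.654, -0.0, 0.001]
contact_force: [-1.2, -6.4, 3.0]
opening: 0.521
finger_force: 3.0
```

```bash
python3 -m pendant '[{"dx":0.05,"dy":0,"dz":0,"twist":0},{"dx":0.1,"dy":0,"dz":0,"twist":0}]'|grep -E "eef|cont"
python3 -m pendant '[{"dx":0.05,"dy":0,"dz":0,"twist":0},{"dx":0.05,"dy":0,"dz":0,"twist":0}]'|grep -E "eef|cont"
```

```text
eef_pos: [0.5165, -0.1325, 0.0331]
contact_force: [-0.8, -6.7, 2.4]
eef_pos: [0.5165, -0.1319, 0.0331]
contact_force: [-0.7, -4.7, 4.1]
```

```bash
python3 -m pendant '[{"dx":0.05,"dy":0,"dz":0,"twist":0},{"dx":0.05,"dy":0,"dz":0,"twist":0}]'|grep -E "eef|cont"
python3 -m pendant '[{"dx":0.05,"dy":0,"dz":0,"twist":0},{"dx":0.05,"dy":0,"dz":0,"twist":0}]'|grep -E "eef|cont"
```

```text
eef_pos: [0.5166, -0.1314, 0.0331]
contact_force: [-0.5, -6.3, 4.0]
eef_pos: [0.5167, -0.1309, 0.0332]
contact_force: [-0.8, -5.6, 3.9]
```

```bash
python3 -m pendant '[{"dx":0.05,"dy":0,"dz":0,"twist":0},{"dx":0.05,"dy":0,"dz":0,"twist":0}]'|grep -E "eef|cont"
```

```text
eef_pos: [0.5168, -0.1305, 0.0332]
contact_force: [-1.0, -5.8, 3.3]
```

```bash
python3 -m pendant '[{"dx":0.05,"dy":0,"dz":0,"twist":0},{"dx":0.05,"dy":0,"dz":0,"twist":0}]'|grep -E "eef|cont"
```

```text
eef_pos: [0.5168, -0.1302, 0.0332]
contact_force: [-1.8, -5.3, 3.0]
```

```bash
python3 -m pendant '[{"dx":0.05,"dy":0,"dz":0,"twist":0},{"dx":0.05,"dy":0,"dz":0,"twist":0}]'|grep -E "eef|cont"
```

```text
eef_pos: [0.5168, -0.1301, 0.0332]
contact_force: [-2.4, -9.4, 2.2]
```

```bash
python3 -m pendant '[{"dx":0.05,"dy":0,"dz":0,"twist":0},{"dx":0.05,"dy":0,"dz":0,"twist":0}]'|grep -E "eef|cont"
```

```text
eef_pos: [0.5168, -0.1302, 0.0332]
contact_force: [-1.1, -10.6, 2.6]
```

The TCP stalled at y = -0.130 while the force climbed from 5 to 10.6 N, so the mould is home. Backing off, rising, and checking.

```bash
python3 -m pendant '[{"dx":-0.5,"dy":0,"dz":0,"twist":0},{"dx":-2,"dy":0,"dz":0,"twist":0},{"dx":-3,"dy":0,"dz":-2,"twist":0},{"dx":-3,"dy":0,"dz":-8,"twist":0},{"dx":-3,"dy":0,"dz":-14,"twist":0},{"dx":-3,"dy":0,"dz":-20,"twist":0},{"dx":-3,"dy":0,"dz":-20,"twist":0}]' 0
python3 - <<'E'
from h import *
c=cam('wrist');P=cloud(c);L=(P[...,:2]-o)@np.stack([ux,u],1)
m=(c['depth']>0)&(abs(P[...,2]-.062)<.005)&(abs(L[...,0])<.055)&(L[...,1]<-.02)&(L[...,1]>-.2)
for x in(-35,-20,0,20,35):
    k=m&(abs(L[...,0]*1000-x)<6)
    if k.any():print(x,np.percentile(L[k][:,1],[1,98]).round(4))
print(np.percentile(L[m][:,0],[1,99]))
c=cam('top');save(c,'top2.png');P=cloud(c);h=cv2.cvtColor(c['img'],cv2.COLOR_RGB2HSV);r=np.hypot(*np.moveaxis(P[...,:2]-o,-1,0))
m=(P[...,2]>.13)&(r>.12)&(r<.235)&(P[...,1]>0)&((h[...,0]<8)|(h[...,0]>172))&(h[...,1]>150)
q=P[m][:,:2].mean(0)-o;a=np.arctan2(q[1],q[0]);print(m.sum(),'ang',np.degrees(a))
d=np.array([np.cos(a),np.sin(a)]);n=np.array([-d[1],d[0]]);p=o+.175*d+.04*n;print(p);go(*p,.235,np.degrees(a))
E
```

```text
time: 9.43
eef_pos: [0.5147, -0.159, 0.239]
tcp_rot: [0.756, 0.654, 0.003, 0.005]
contact_force: [-0.3, -0.6, -0.7]
opening: 0.003
finger_force: 0.0
-35 [-0.0853 -0.0215]
-20 [-0.0854 -0.0223]
0 [-0.0855 -0.0297]
20 [-0.0855 -0.0222]
35 [-0.0855 -0.0215]
[-0.0434543   0.04450029]
411 ang 61.04384142844012
[0.58002493 0.13898893]
move [30.32  2.49 -0.23] twist -69.3 yang -8.3 pos [ 0.5118 -0.1574  0.2325] F [ 0.2  0.4 -0.5] t 9.53
```

The mould's front edge is now at -0.0855, square and centred, which matches the home position. Next is the wrench.

```bash
python3 -m pendant '[{"dx":4.5,"dy":0.3,"dz":0,"twist":-10},{"dx":9,"dy":0.7,"dz":0,"twist":-20},{"dx":14,"dy":1.2,"dz":0,"twist":-30},{"dx":19,"dy":1.6,"dz":0,"twist":-40},{"dx":24,"dy":2,"dz":0,"twist":-50},{"dx":28,"dy":2.3,"dz":0,"twist":-60},{"dx":30.3,"dy":2.5,"dz":0,"twist":-69.3},{"dx":30.3,"dy":2.5,"dz":0,"twist":-69.3},{"dx":30.3,"dy":2.5,"dz":0,"twist":-69.3}]'
python3 -c "
from h import *
go(.58,.139,.122,61)"
```

```text
time: 10.65
eef_pos: [0.5793, 0.1383, 0.2303]
tcp_rot: [0.251, 0.968, -0.001, -0.002]
contact_force: [0.0, -1.8, -0.5]
opening: -0.002
finger_force: 0.0
move [-0.06  0.12 10.83] twist -0.1 yang 60.9 pos [0.5793 0.1383 0.2303] F [ 0.  -1.8 -0.5] t 10.65
```

```bash
python3 -m pendant '[{"dx":0,"dy":0.1,"dz":4,"twist":0},{"dx":0,"dy":0.1,"dz":8,"twist":0},{"dx":0,"dy":0.1,"dz":10.8,"twist":0},{"dx":-0.5,"dy":0.1,"dz":10.8,"twist":0},{"dx":-1.0,"dy":0.1,"dz":10.8,"twist":0},{"dx":-1.5,"dy":0.1,"dz":10.8,"twist":0}]'
python3 -c "
from h import *
import sys
s=ctrl.get_state();p=s['eef_pos'][:2]-o;print(np.hypot(*p),np.degrees(np.arctan2(p[1],p[0])))"
```

```text
time: 11.4
eef_pos: [0.5955, 0.1321, 0.1265]
tcp_rot: [0.25, 0.968, 0.001, 0.002]
contact_force: [-0.4, 0.0, 1.5]
opening: 0.0
finger_force: 0.0
0.17794156054399357 68.49135827217516
```

```bash
python3 -m pendant '[{"dx":-0.6,"dy":0.07,"dz":0.2,"twist":2},{"dx":-1.23,"dy":0.13,"dz":0.2,"twist":4},{"dx":-1.85,"dy":0.16,"dz":0.2,"twist":6},{"dx":-2.46,"dy":0.18,"dz":0.2,"twist":8},{"dx":-3.08,"dy":0.17,"dz":0.2,"twist":10},{"dx":-3.69,"dy":0.14,"dz":0.2,"twist":12},{"dx":-4.31,"dy":0.09,"dz":0.2,"twist":14},{"dx":-4.92,"dy":0.01,"dz":0.2,"twist":16},{"dx":-5.53,"dy":-0.08,"dz":0.2,"twist":18},{"dx":-6.14,"dy":-0.2,"dz":0.2,"twist":20}]'
cat > m.py <<'E'
from h import *
s=ctrl.get_state();p=s['eef_pos'][:2]-o;M=R.from_quat(s['tcp_rot']).as_matrix();y=M[:2,1]/np.hypot(*M[:2,1]);n=np.array([-y[1],y[0]])
c=cam('top');P=cloud(c);h=cv2.cvtColor(c['img'],cv2.COLOR_RGB2HSV);v=P[...,:2]-o;r=np.hypot(v[...,0],v[...,1])
m=(P[...,2]>.13)&(P[...,2]<.17)&(r>.12)&(r<.235)&(P[...,1]>-.1)&((h[...,0]<8)|(h[...,0]>172))&(h[...,1]>150)
q=v[m];t=np.degrees(np.arctan2(q[:,1],q[:,0]));print('handle',m.sum(),np.median(t).round(1),'r',r[m].min().round(3),r[m].max().round(3))
print('tcp r',np.hypot(*p).round(4),'tcpang',np.degrees(np.arctan2(p[1],p[0])).round(2),'yang',np.degrees(np.arctan2(y[1],y[0])).round(2),'k',(p@n).round(4),'F along push',(s['contact_force'][:2]@n).round(2),'t',s['time'])
E
python3 m.py
```

```text
time: 12.65
eef_pos: [0.6469, 0.1009, 0.1223]
tcp_rot: [0.415, 0.91, 0.0, 0.0]
contact_force: [0.3, 1.1, 1.3]
opening: -0.001
finger_force: 1.0
handle 42 39.9 r 0.125 0.147
tcp r 0.1779 tcpang 49.05 yang 40.91 k 0.0252 F along push 0.61 t 12.65
```

```bash
python3 -m pendant '[{"dx":-0.3,"dy":0.04,"dz":0,"twist":1},{"dx":-0.6,"dy":0.07,"dz":0,"twist":2},{"dx":-0.9,"dy":0.1,"dz":0,"twist":3},{"dx":-0.9,"dy":0.1,"dz":0,"twist":3}]' | grep cont
```

```text
contact_force: [-0.8, 0.8, -0.1]
```

```bash
python3 -m pendant '[{"dx":-0.2,"dy":0.02,"dz":0,"twist":0.7},{"dx":-0.4,"dy":0.05,"dz":0,"twist":1.3},{"dx":-0.6,"dy":0.07,"dz":0,"twist":2},{"dx":-0.6,"dy":0.07,"dz":0,"twist":2}]' | grep cont
```

```text
contact_force: [-0.8, 0.6, 0.8]
```

```bash
python3 -m pendant '[{"dx":-0.2,"dy":0.02,"dz":0,"twist":0.7},{"dx":-0.4,"dy":0.05,"dz":0,"twist":1.3},{"dx":-0.6,"dy":0.07,"dz":0,"twist":2},{"dx":-0.6,"dy":0.07,"dz":0,"twist":2}]' | grep cont; python3 m.py
```

```text
contact_force: [-0.4, 0.7, 1.3]
handle 26 32.1 r 0.125 0.14
tcp r 0.1777 tcpang 42.26 yang 34.03 k 0.0254 F along push 0.82 t 14.2
```

```bash
python3 -m pendant '[{"dx":-0.2,"dy":0.02,"dz":0,"twist":0.7},{"dx":-0.4,"dy":0.05,"dz":0,"twist":1.3},{"dx":-0.6,"dy":0.07,"dz":0,"twist":2},{"dx":-0.6,"dy":0.07,"dz":0,"twist":2}]' | grep cont
python3 -m pendant '[{"dx":-0.2,"dy":0.02,"dz":0,"twist":0.7},{"dx":-0.4,"dy":0.05,"dz":0,"twist":1.3},{"dx":-0.6,"dy":0.07,"dz":0,"twist":2},{"dx":-0.6,"dy":0.07,"dz":0,"twist":2}]' | grep cont
```

```text
contact_force: [0.4, 1.2, 0.2]
contact_force: [0.5, 1.3, -1.0]
```

```bash
python3 -m pendant '[{"dx":-0.2,"dy":0.02,"dz":0,"twist":0.7},{"dx":-0.4,"dy":0.05,"dz":0,"twist":1.3},{"dx":-0.6,"dy":0.07,"dz":0,"twist":2},{"dx":-0.6,"dy":0.07,"dz":0,"twist":2}]' | grep cont
python3 -m pendant '[{"dx":-0.2,"dy":0.02,"dz":0,"twist":0.7},{"dx":-0.4,"dy":0.05,"dz":0,"twist":1.3},{"dx":-0.6,"dy":0.07,"dz":0,"twist":2},{"dx":-0.6,"dy":0.07,"dz":0,"twist":2}]' | grep cont;python3 m.py
```

```text
contact_force: [0.2, 1.2, 0.8]
contact_force: [-0.5, 2.5, 0.6]
handle 17 23.2 r 0.125 0.14
tcp r 0.1773 tcpang 34.47 yang 26.03 k 0.026 F along push 2.47 t 16.25
```

```bash
python3 -m pendant '[{"dx":-0.1,"dy":0.01,"dz":0,"twist":0.3},{"dx":-0.2,"dy":0.02,"dz":0,"twist":0.7},{"dx":-0.2,"dy":0.02,"dz":0,"twist":0.7}]' | grep -E "cont|eef"
python3 -m pendant '[{"dx":-0.1,"dy":0.01,"dz":0,"twist":0.3},{"dx":-0.2,"dy":0.02,"dz":0,"twist":0.7},{"dx":-0.2,"dy":0.02,"dz":0,"twist":0.7}]' | grep -E "cont|eef"
```

```text
eef_pos: [0.6774, 0.0653, 0.1223]
contact_force: [0.2, 3.1, 0.0]
eef_pos: [0.678, 0.0646, 0.1222]
contact_force: [-0.7, 4.3, 0.8]
```

```bash
python3 -m pendant '[{"dx":-0.1,"dy":0.01,"dz":0,"twist":0.3},{"dx":-0.2,"dy":0.02,"dz":0,"twist":0.6},{"dx":-0.2,"dy":0.02,"dz":0,"twist":0.6}]' | grep -E "cont|eef"
python3 -m pendant '[{"dx":-0.1,"dy":0.01,"dz":0,"twist":0.3},{"dx":-0.2,"dy":0.02,"dz":0,"twist":0.6},{"dx":-0.2,"dy":0.02,"dz":0,"twist":0.6}]' | grep -E "cont|eef"
```

```text
eef_pos: [0.6785, 0.064, 0.1219]
contact_force: [-3.1, 7.1, 1.2]
eef_pos: [0.6789, 0.0634, 0.1218]
contact_force: [-2.7, 10.5, 1.6]
```

```bash
python3 -m pendant '[{"dx":-0.1,"dy":0.01,"dz":0,"twist":0.3},{"dx":-0.2,"dy":0.02,"dz":0,"twist":0.6},{"dx":-0.2,"dy":0.02,"dz":0,"twist":0.6}]' | grep -E "cont|eef"; python3 m.py
```

```text
eef_pos: [0.6799, 0.0619, 0.1218]
contact_force: [-3.1, 11.0, 1.2]
handle 11 21.3 r 0.125 0.135
tcp r 0.1775 tcpang 32.53 yang 22.84 k 0.0299 F along push 11.32 t 18.175
```

```bash
python3 -m pendant '[{"dx":-0.1,"dy":0.01,"dz":0,"twist":0.3},{"dx":-0.2,"dy":0.02,"dz":0,"twist":0.6},{"dx":-0.2,"dy":0.02,"dz":0,"twist":0.6}]' | grep -E "cont|eef"
```

```text
eef_pos: [0.6812, 0.06, 0.1219]
contact_force: [-2.1, 11.0, 1.1]
```

```bash
python3 -m pendant '[{"dx":-0.1,"dy":0.01,"dz":0,"twist":0.3},{"dx":-0.2,"dy":0.02,"dz":0,"twist":0.6},{"dx":-0.2,"dy":0.02,"dz":0,"twist":0.6}]' | grep -E "cont|eef"; python3 m.py
```

```text
eef_pos: [0.6824, 0.0581, 0.122]
contact_force: [-2.3, 9.2, 0.4]
handle 7 19.6 r 0.125 0.135
tcp r 0.1776 tcpang 31.06 yang 21.64 k 0.0291 F along push 9.38 t 18.975
```

```bash
python3 -m pendant '[{"dx":-0.1,"dy":0.01,"dz":0,"twist":0.3},{"dx":-0.25,"dy":0.02,"dz":0,"twist":0.8},{"dx":-0.25,"dy":0.02,"dz":0,"twist":0.8},{"dx":-0.25,"dy":0.02,"dz":0,"twist":0.8}]' | grep -E "cont|eef"
python3 - <<'E'
from h import *
c=cam('top');i=c['img'][100:260,190:350,::-1];cv2.imwrite('pics/t3.png',cv2.resize(i,(560,560),interpolation=2))
E
```

```text
eef_pos: [0.6838, 0.0557, 0.1222]
contact_force: [-0.6, 9.9, 0.4]
```

View pics/t3.png

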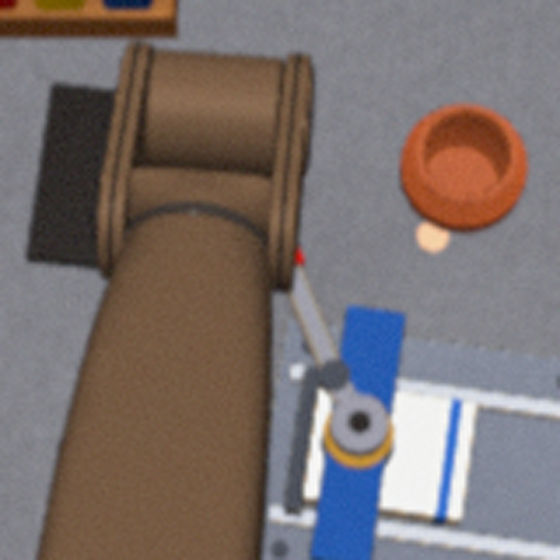

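The top view shows the handle neck running from the joint at (333,373) to (295,262), visibly bent from the head-to-joint line. By kinematics the bend is 3 to 5 degrees. I'll add 2 mm for margin, well short of the 21 mm limit.

```bash
python3 -m pendant '[{"dx":-0.1,"dy":0.01,"dz":0,"twist":0.3},{"dx":-0.2,"dy":0.02,"dz":0,"twist":0.6},{"dx":-0.2,"dy":0.02,"dz":0,"twist":0.6}]' | grep -E "cont|eef"
python3 - <<'E'
from h import *
F=[]
for i in range(6): F.append(ctrl.get_state()['contact_force']); c=cam('scene')
print(np.mean(F,0),np.std(F,0)); save(c,'s3.png')
cv2.imwrite('pics/s3c.png',cv2.resize(c['img'][170:290,200:340,::-1],(700,600),interpolation=2))
E
```

```text
eef_pos: [0.685, 0.0536, 0.1223]
contact_force: [-0.7, 8.8, 0.7]
[-0.5835284   9.43585037  0.77323739] [0.44768009 0.47062256 0.52937017]
```

View pics/s3c.png

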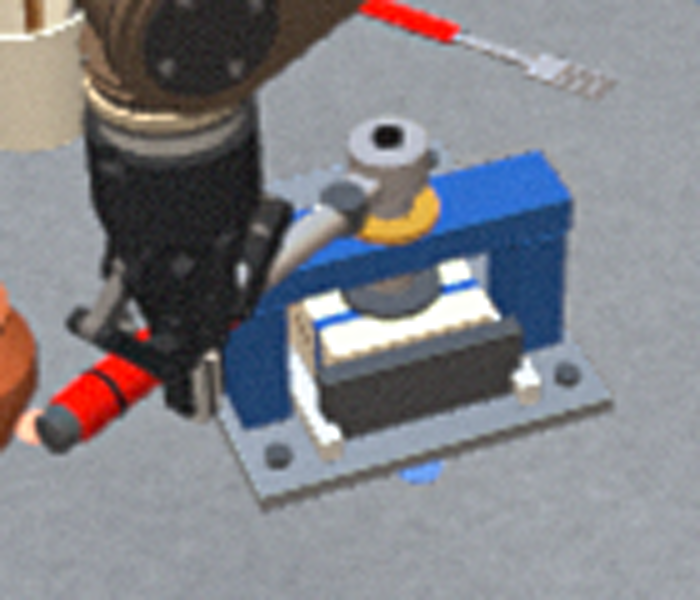

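The scene view shows the handle bent at the dark joint at (345,195), the gripper against the grip, and the mould against the stop at (420,370). The force has dropped from 11.3 N to about 9 N over roughly 9 mm, so it has clicked. Backing off gently.

```bash
python3 -m pendant '[{"dx":0.3,"dy":0,"dz":0,"twist":0},{"dx":0.6,"dy":0,"dz":0,"twist":0},{"dx":0.9,"dy":0,"dz":0,"twist":0},{"dx":1.2,"dy":0,"dz":0,"twist":0},{"dx":1.6,"dy":0,"dz":0,"twist":0},{"dx":2.2,"dy":0,"dz":0,"twist":0},{"dx":3.2,"dy":0,"dz":0,"twist":0},{"dx":4.5,"dy":0,"dz":0,"twist":0},{"dx":4.5,"dy":0,"dz":0,"twist":0}]' | grep -E "cont|eef"
python3 -m pendant '[{"dx":0,"dy":0,"dz":-5,"twist":0},{"dx":0,"dy":0,"dz":-10,"twist":0},{"dx":5,"dy":0,"dz":-12,"twist":0},{"dx":10,"dy":0,"dz":-12,"twist":0},{"dx":15,"dy":0,"dz":-12,"twist":0},{"dx":15,"dy":0,"dz":-12,"twist":0}]' | grep -E "cont|eef|time"
python3 m.py
python3 - <<'E'
from h import *
c=cam('scene');cv2.imwrite('pics/s4c.png',cv2.resize(c['img'][150:290,160:340,::-1],(720,560),interpolation=2))
c=cam('top');P=cloud(c);v=P[...,:2]-o;r=np.hypot(v[...,0],v[...,1])
m=(c['depth']>0)&(P[...,2]>.14)&(P[...,2]<.17)&(r<.24)&(v[...,0]>-.02)
for a,b in((.03,.06),(.06,.12),(.12,.23)):
    q=v[m&(r>a)&(r<b)];print(a,len(q),np.degrees(np.arctan2(*q.mean(0)[::-1])).round(2) if len(q) else '')
L=v@np.stack([ux,u],1);m=(abs(P[...,2]-.062)<.006)&(abs(L[...,0])<.05)&(L[...,1]<-.03)&(L[...,1]>-.2);print('front',np.percentile(L[m][:,1],[1,3]))
E
```

```text
eef_pos: [0.6694, 0.0941, 0.1223]
contact_force: [-0.2, 1.0, 0.2]
time: 22.12
eef_pos: [0.6165, 0.2367, 0.2425]
contact_force: [-0.2, -1.1, -0.7]
handle 394 26.6 r 0.125 0.234
tcp r 0.2837 tcpang 72.3 yang 20.51 k 0.2229 F along push -0.99 t 22.125
0.03 95 25.62
0.06 169 26.09
0.12 415 26.46
front [-0.08515867 -0.08430289]
```

View pics/s4c.png

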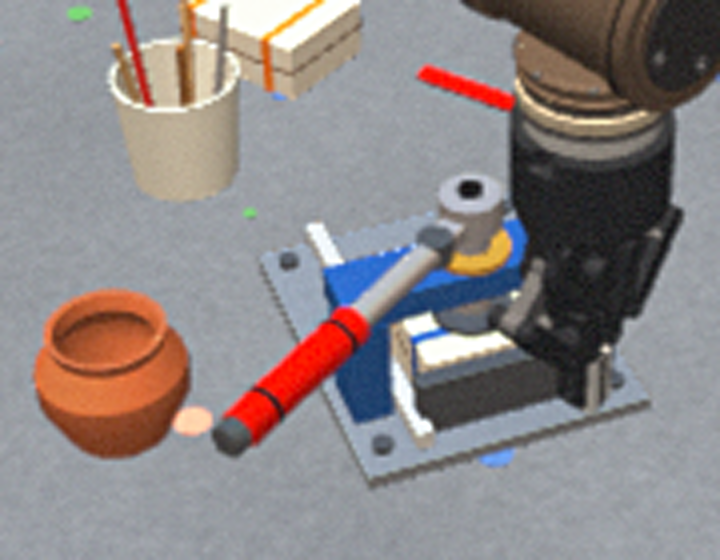

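The handle is straight again at 26.4°, which is where the screw went tight. The mould's front edge is at -0.085, still home, and the gripper is clear of everything. Handing in.

```bash
python3 -c "
from plant import ctrl
print(ctrl.sign_off())"
```

```text
the job is handed in; nothing more can be done
None
```

I pushed the mould home against the stop, turned the wrench clockwise until it clicked, let go with the clamp tight, and handed the job in; the hand-in returned no verdict.

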